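# Fold the flip lid of a food pan open

## Robot

A 6-joint arm with a two-finger parallel gripper is mounted at the origin on the work surface. World frame = base frame: x ahead of the robot, y to its left, z up, the work surface at z = 0. Lengths are in m, angles in rad, forces in N, time in s.
With the tool pointing down it reaches from about 0.325 to 0.875 m from the base axis. Payload 4.4 kg.
Tool frame: the origin (TCP) lies on the front face of the gripper's body, between the roots of the fingers; the fingertips stand 73 mm ahead of it and the grasp point (between the pads) lies 54 mm ahead of it; z points along the fingers, y is the line along which they close (so a half turn about z gives the same grasp; the last joint's range is limited). The gripper opens to 85 mm and grips with 20 to 120 N. Pads are 22 mm wide; open, the fingers measure 114 mm over their backs; the gripper's body (76 mm by 85 mm) begins 54 mm behind the grasp point. The pads swing forward as they close: fully open they stand 13 mm farther back than shut.
Start: joints at [-1.405, 0.207, 1.542, -0, 1.393, -0.15], TCP at [0.179, -0.547, 0.304] pointing down, gripper open.
Joint ranges: [-2.73, 2.73], [-0.86, 2.22], [0.23, 2.46], [-1.11, 4.25], [0.08, 2.63], [-2.82, 2.82]. Speed limits (rad/s): [2.79, 2.79, 3.14, 3.14, 3.14, 3.14].

## Interface

Orientations are given as a unit quaternion [x, y, z, w].
In Python, from cell import bot gives the robot as it stands.
- The arm moves only by the tool send_rows, never from a script. Its argument "targets" is one flat list of numbers, 7 for each row, row after row: the turn, a rotation vector about the tool's x, y, z in rad, then the shift along the tool's x, y, z in cm, then the finger opening in cm, from 0 to 8.54. In form: [wx, wy, wz, tx, ty, tz, gripper, wx, wy, wz, tx, ty, tz, gripper, ...]. A call has exactly 5 rows; each row is the pose to reach, as a shift and turn from the pose commanded when the call began, along the tool's axes at that moment; what a row does not reach only later rows make up. A row lasts 1/8 s, in which the tool goes at most 62.5 mm and 10.7 degrees, less where a joint would pass 70% of its speed; a pose out of reach is approached as far as the arm can. A call with a gripper value outside its range is refused whole. The fingers move at their own pace and stop on an object; "force" is the grip in N (left out, the last holds). Time passes only in rows, so rows that repeat a pose let the fingers close, or fill a call up. It gives the time, the measured TCP pose, the force, the opening and the grip force at its end, in the units of the state.
- bot.sense(): the state, without advancing time (a new reading comes with each control period).
- bot.capture(name): name is "side" or "top" or "wrist"; returns a dict with "img" (384x512x3 uint8, red, green, blue), "z_map" (384x512 float32, m along the optical axis (not along the pixel's ray), 0 where there is no reading), "intrinsics" (3x3 intrinsics, pixels), "R" (3x3) and "t" (3): a world point X has camera coordinates R X + t. Camera axes: x right, y down, z forward; pixel columns grow to the right and rows downward; lengths in m; the calibration is good to about 2 mm. A picture is of the moment at which its call begins.
- bot.finish_job(): hands the job in; it is judged then, once.
The state is a dict: "t": time; "joints": joint angles; "dq": joint speeds; "joint_torque": joint torques, N m; "eef_pos": TCP position; "tool_rot": TCP orientation; "ft_force": force on the tool from outside, world axes, zero at the start; "torque": the same for the moment, N m; "grip_width": finger opening in m; "gripper_force": force on a finger pad.
Only numpy, scipy, OpenCV 4.12 (cv2) and the standard library are available. Lean on these libraries where they do the work, as an engineer would, in place of code of your own. Each camera call takes 0.05 s, during which the arm holds its last target. There are 200 camera calls.

## Task

The lemons are wanted for service: open the pan with the green lid by turning the front flap of its lid, the half nearer you with the pull tab, right over the hinge with a fingertip, until the flap lies flat on the back half of the lid. Push it with the fingers only, never pinch it or press it hard, and do not lift the pan or shove it about. Leave the white-lidded pan closed and everything else where it stands.

Things in the scene. Friction and masses are not known exactly. Their poses are not given: they have to be found in the camera images.
- green_pan: stainless food pan of lemons, 265 x 162 mm over its rim, 100 mm high, about 2.2 kg, loose on the counter, with a green two-part flip lid (4 mm thick, top face at 104 mm): the front half (-x) is a hinged flap, the back half (+x) stays fixed. Origin: centre of the underside; x along the 265 mm length, z up. Below the rim the walls stand 14 mm back from the rim's edge
- green_spine (a point): centre of the green lid's hinge line, 104 mm above the counter over the middle of the pan (9 mm thick hinge barrel); the hinge line runs along the pan's y axis
- green_tab (a point): mid-thickness centre of the free end of the flap's tab. The flap is a rigid green plate, 160 mm wide, 4 mm thick, reaching 131 mm from the hinge line; a tab 56 mm wide, 4 mm thick goes on to 157 mm, 24 mm beyond the pan's rim: a fingertip goes under it. Closed, the point is 2 mm below the hinge line. The underside is plain within 54 mm of its middle line; outside are 5 mm ribs
- green_flap (a joint): angle of the green flap in rad: 0 closed on the pan's rim, 1.57 upright, 3.14 folded right over, flat on the back half of the lid (end of travel). The hinge is stiff (0.2 N m): the flap (about 0.1 kg) stays at any angle it is left at and takes about 2 N at the tab, 3 to 4 N at half its length, to turn. It may start slightly ajar, up to 0.1
- white_pan: the same pan and flip lid with a white lid, closed, standing beside the green one, on either side of it; same size and origin
- white_flap (a joint): angle of the white pan's front flap in rad, 0 = closed; to be left closed
- bowl: steel mixing bowl, 180 mm across and 85 mm high, origin at its underside; leave alone
- sanitiser: white bottle with a purple label, 72 mm across and 215 mm high, origin at its underside; leave alone
- spoon: steel spoon 240 mm long lying on the counter between and in front of the pans; leave alone
- pot_lid: round steel pot lid, 200 mm across, with a black knob, 50 mm high; leave alone
- timer: white kitchen timer, 70 x 70 x 30 mm, standing to the right of the pans; leave alone
- tubs: stack of nested white tubs, 94 mm across and 94 mm high, standing behind the pans; leave alone

How it is judged:
By the outcome, as a careful person would: the job done as asked, in the order asked, and still so for the second after the job is handed in, with the robot touching nothing.
It also fails if it takes over 48 s, if anything falls off the work surface, if the arm or the gripper's body presses on something with over 40 N, if the wrist force passes 120 N, or if a joint passes its speed limit or range.

## Working session

There is one attempt and no reset: what is moved stays moved. The work goes in short steps, Python scripts to look and compute and a tool call to move; the robot and the scene stay as the last step left them, time stands still between calls to the robot, and variables do not carry over. Pictures are saved under pics/ and viewed, at most 10 in all, crops included, and the job is handed in when it is done.

Besides the shell and the picture viewer there is one more tool, called after "Request:" as name(argument=value, ...) on one line, values as JSON. send_rows: Moves the arm, as the interface text tells. Its arguments: {"type":"object","properties":{"targets":{"type":"array"},"force":{"type":"number"}},"required":["targets"]}

```bash
mkdir -p pics; ls
python3 - <<'E'
from cell import bot
import cv2,numpy as np
s=bot.sense();print(s['t'],s['eef_pos'],s['tool_rot'],s['ft_force'],s['grip_width'])
a=[]
for n in ("top","side"):
    c=bot.capture(n);np.savez(n+".npz",**c);cv2.imwrite(f"pics/{n}0.png",c["img"][:,:,::-1])
    C=-c["R"].T@c["t"];print(n,C)
E
```

```text
pics
0.0 [ 0.17847368 -0.54595688  0.30268293] [ 9.87562658e-01  1.57221492e-01  9.31033128e-06 -1.18257150e-03] [-0.50062242 -0.05193519  0.19629633] 0.08544210037912314
top [ 0.46869669 -0.0017193   1.20594153]
side [0.27461649 1.07318826 0.9340152 ]
```

View pics/top0.png

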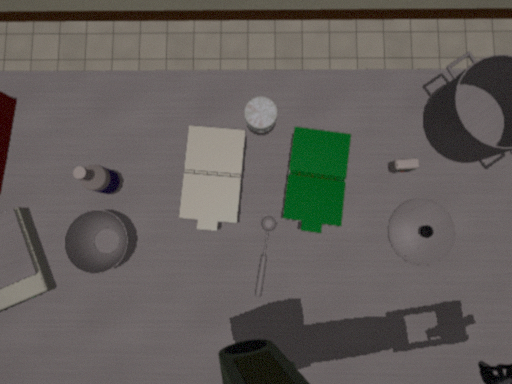

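View pics/side0.png

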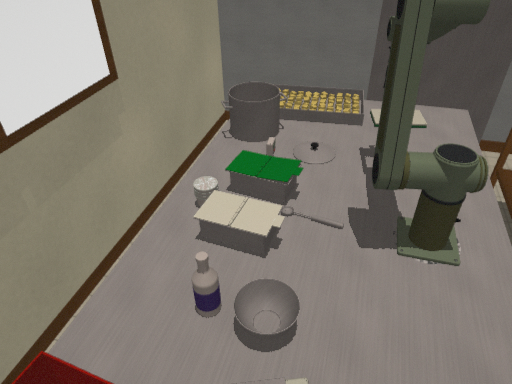

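The top view shows the green lid at columns 283–350, rows 128–232, with its tab at about (312,228) and its hinge near row 176. The white pan is to its left, the spoon is in front between them, and the arm is clear of all of them.

```bash
cat > h.py <<'E'
import numpy as np,cv2
def ray(c,u,v,z):
    K,R,t=c["intrinsics"],c["R"],c["t"]
    d=R.T@np.linalg.inv(K)@np.array([u,v,1.]);C=-R.T@t
    return C+d*(z-C[2])/d[2]
def pts(c,m):
    K,R,t=c["intrinsics"],c["R"],c["t"]
    v,u=np.nonzero(m&(c["z_map"]>0));z=c["z_map"][v,u]
    P=np.linalg.inv(K)@np.vstack([u*z,v*z,z])
    return (R.T@(P-np.array(t)[:,None])).T
def green(c):
    h=cv2.cvtColor(c["img"],cv2.COLOR_RGB2HSV)
    return (abs(h[...,0].astype(int)-60)<15)&(h[...,1]>150)&(h[...,2]>40)
E
python3 - <<'E'
from h import *
c=np.load("top.npz");m=green(c);n,l,st,_=cv2.connectedComponentsWithStats(m.astype(np.uint8))
m=l==1+st[1:,4].argmax()
P=pts(c,m);print(len(P),P.min(0),P.max(0))
v,u=np.nonzero(m);Q=np.array([ray(c,a,b,.104)[:2] for a,b in zip(u,v)])
r=cv2.minAreaRect(Q.astype(np.float32)*1000);print(r,cv2.boxPoints(r))
# axis from PCA of body
mu=Q.mean(0);e=np.linalg.eigh(np.cov((Q-mu).T))[1][:,1];e*=np.sign(e[0]);th=np.arctan2(e[1],e[0]);print("yaw",th)
n_=np.array([-e[1],e[0]]);a=(Q-mu)@e;b=(Q-mu)@n_
print("a range",a.min(),a.max(),"b",b.min(),b.max())
for lo in np.arange(a.min(),a.max(),.01):
    k=(a>=lo)&(a<lo+.01);print(round(lo,3),b[k].min().round(3),b[k].max().round(3),k.sum(), np.median(P[k,2]).round(4))
print(mu,e)
# spoon
for uv in ((268,223),(258,295),(312,228),(308,275)):print(uv,ray(c,*uv,.0))
E
```

```text
5308 [ 0.47041856 -0.2487928   0.03845596] [ 0.75983042 -0.0607102   0.12135798]
((611.1126708984375, -153.8911895751953), (158.13214111328125, 281.5084533691406), 82.1163558959961) [[ 460.8439   -212.90387 ]
 [ 739.6918   -251.51608 ]
 [ 761.3815    -94.87851 ]
 [ 482.53357   -56.266296]]
yaw -0.13411242329327955
a range -0.1468653372638455 0.13480095495954722 b -0.07858973608785398 0.0795198972477873Traceback (most recent call last):
  File "<stdin>", line 12, in <module>
IndexError: boolean index did not match indexed array along axis 0; size of axis is 5308 but size of corresponding boolean axis is 5334
```

Run:
```python
from h import *
c=np.load("top.npz");m=green(c);n,l,st,_=cv2.connectedComponentsWithStats(m.astype(np.uint8))
m=(l==1+st[1:,4].argmax())&(c["z_map"]>0)
P=pts(c,m);P=P[P[:,2]>.09];mu=P[:,:2].mean(0)
th=-.136;e=np.array([np.cos(th),np.sin(th)]);n_=np.array([-e[1],e[0]])
a=(P[:,:2]-mu)@e;b=(P[:,:2]-mu)@n_
for lo in np.arange(a.min(),a.max(),.02):
    k=(a>=lo)&(a<lo+.02);print(round(lo,3),b[k].min().round(3),b[k].max().round(3),k.sum(),np.median(P[k,2]).round(4))
back=a.max()+.0014; hinge=a.max()-.130
print("amax",a.max(),"hinge",mu+e*hinge,"tab",mu+e*(hinge-.157), "tab from amin",mu+e*a.min(),mu)
for uv in ((268,223),(258,295)):print(uv,ray(c,*uv,.0))
```

```text
-0.147 -0.025 0.027 142 0.1165
-0.127 -0.077 0.079 339 0.1143
-0.107 -0.078 0.079 422 0.1126
-0.087 -0.076 0.079 411 0.1107
-0.067 -0.078 0.079 412 0.1088
-0.047 -0.078 0.079 404 0.1071
-0.027 -0.078 0.078 403 0.1051
-0.007 -0.078 0.076 357 0.1047
0.013 -0.078 0.077 395 0.1027
0.033 -0.078 0.078 401 0.1028
0.053 -0.078 0.077 389 0.1026
0.073 -0.078 0.078 388 0.1027
0.093 -0.078 0.078 396 0.1028
0.113 -0.079 0.077 381 0.1028
0.133 -0.073 0.076 41 0.1028
amax 0.1352064627820939 hinge [ 0.62239422 -0.1552734 ] tab [ 0.46684392 -0.13398716] tab from amin [ 0.4714986  -0.13462413] [ 0.61723583 -0.15456751]
(268, 223) [ 0.49472697 -0.02155358  0.        ]
(258, 295) [0.28406597 0.00886266 0.        ]
```

```bash
cat >> h.py <<'E'
from scipy.spatial.transform import Rotation as Ro
H=np.array([.6215,-.155]);TH=-.136
e=np.array([np.cos(TH),np.sin(TH),0]);n=np.array([-e[1],e[0],0]);L=.073
def tgt(X,Y,Z,p):
    p=np.radians(p);z=np.cos(p)*e-np.array([0,0,np.sin(p)]);y=-n;R=np.column_stack([np.cross(y,z),y,z])
    return np.r_[H,0]+X*e+Y*n+[0,0,Z]-L*z,Ro.from_matrix(R)
def rows(s,T):
    R0=Ro.from_quat(s["tool_rot"])
    for q in T:
        P,R=tgt(*q);print(q,np.r_[(R0.inv()*R).as_rotvec().round(3),(R0.inv().apply(P-s["eef_pos"])*100).round(2)])
def where(s):
    R=Ro.from_quat(s["tool_rot"]);z=R.apply([0,0,1]);d=s["eef_pos"]+L*z-np.r_[H,0]
    print("t",s["t"],"tip XYZ",np.round([d@e,d@n,d[2]],4),"pitch",np.degrees(np.arcsin(-z[2])).round(1),"yaw err",(np.arctan2(z[1],z[0])-TH).round(3),"F",np.round(s["ft_force"],1),"q",np.round(s["joints"],2),"w",round(s["grip_width"],4))
E
cat > go.py <<'E'
import sys,ast
from cell import bot
from h import *
s=bot.sense();where(s);rows(s,ast.literal_eval(sys.argv[1]))
E
python3 go.py "[(-.22,0,.17,45)]"
```

```text
t 0.1 tip XYZ [-0.386  -0.4473  0.2298] pitch 89.9 yaw err 1.858 F [-0.1  0.4  0.4] q [-1.41  0.21  1.54  0.    1.39 -0.15] w 0.0852
(-0.22, 0, 0.17, 45) [ -0.179   0.772   0.427  29.82  -35.25    8.2  ]
```

Request:
send_rows(targets=[-0.04,0.15,0.09,6,-7,1.6,0,-0.07,0.31,0.17,12,-14,3.2,0,-0.11,0.46,0.26,18,-20,5,0,-0.14,0.62,0.34,24,-25,6.5,0,-0.18,0.77,0.43,29.8,-30,8,0])

```text
t: 0.72
eef_pos: [0.3116, -0.2687, 0.2462]
tool_rot: [0.921, -0.066, 0.383, 0.028]
ft_force: [1.0, 0.3, 0.6]
grip_width: 0.0002
gripper_force: 0.0
```

```bash
python3 go.py "[(-.22,0,.17,45)]"
```

```text
t 0.725 tip XYZ [-0.2399 -0.155   0.1948] pitch 44.8 yaw err -0.008 F [1.  0.3 0.6] q [-1.36 -0.32  2.33  0.89  1.02 -0.09] w 0.0002
(-0.22, 0, 0.17, 45) [ 6.000e-03 -4.000e-03 -5.000e-03 -4.100e-01 -1.548e+01  3.070e+00]
```

Request:
send_rows(targets=[0,0,0,0,-5,1,0,0,0,0,0,-10,2,0,0,0,0,0.2,-15.5,3.5,0,0,0,0,0.2,-15.5,3.5,0,0,0,0,0.2,-15.5,3.5,0])

```text
t: 1.35
eef_pos: [0.3698, -0.125, 0.2295]
tool_rot: [0.924, -0.062, 0.376, 0.025]
ft_force: [-0.1, -0.4, 0.3]
grip_width: -0.0002
gripper_force: 0.0
```

```bash
python3 go.py "[(-.2,0,.15,45),(-.185,0,.085,40),(-.185,0,.085,45)]"
```

```text
t 1.35 tip XYZ [-0.2025 -0.0042  0.1773] pitch 45.7 yaw err 0.002 F [-0.1 -0.4  0.3] q [-0.86 -0.49  2.46  0.79  0.71  0.35] w -0.0002
(-0.2, 0, 0.15, 45) [-2.00e-03  1.20e-02  2.00e-03 -1.82e+00 -4.40e-01  2.13e+00]
(-0.185, 0, 0.085, 40) [-2.00e-03  9.90e-02  1.00e-03 -5.92e+00 -4.30e-01  7.86e+00]
(-0.185, 0, 0.085, 45) [-2.00e-03  1.20e-02  2.00e-03 -5.28e+00 -4.30e-01  7.83e+00]
```

Request:
send_rows(targets=[0,0,0,-1.2,-0.4,1.4,0,0,0,0,-2.5,-0.4,3,0,0,0.01,0,-4,-0.4,5,0,0,0.01,0,-5.3,-0.4,6.8,0,0,0.01,0,-5.7,-0.4,7.4,0])

```text
t: 1.98
eef_pos: [0.3963, -0.1342, 0.1376]
tool_rot: [0.925, -0.067, 0.374, 0.024]
ft_force: [1.4, 0.1, 0.8]
grip_width: -0.0002
gripper_force: 0.0
```

Run:
```python
from cell import bot
from h import *
s=bot.sense();where(s)
c=bot.capture("side");a=c["img"];cv2.imwrite("pics/s1.png",cv2.resize(a[60:300,150:450,::-1],None,fx=2.5,fy=2.5))
b=bot.capture("wrist");cv2.imwrite("pics/w1.png",b["img"][:,:,::-1])
np.savez("w1.npz",**b)
rows(s,[(-.165,0,.085,40),(-.165,0,.085,45)])
```

```text
t 1.975 tip XYZ [-0.1752 -0.0099  0.0852] pitch 46.0 yaw err 0.001 F [1.4 0.1 0.8] q [-0.8  -0.09  2.46  1.32  0.46 -0.22] w -0.0002
(-0.165, 0, 0.085, 40) [-0.     0.104 -0.008 -0.05  -0.99   0.76 ]
(-0.165, 0, 0.085, 45) [-0.001  0.017 -0.008  0.59  -1.     0.72 ]
```

View pics/s1.png

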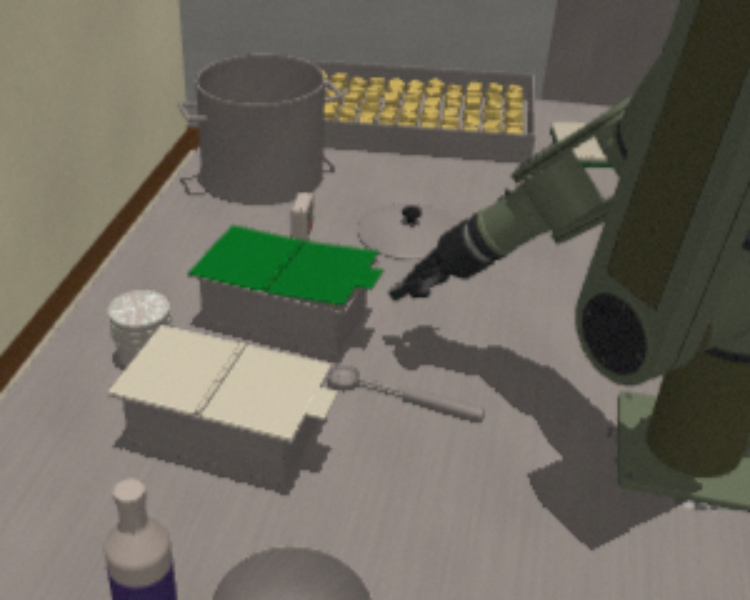

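View pics/w1.png

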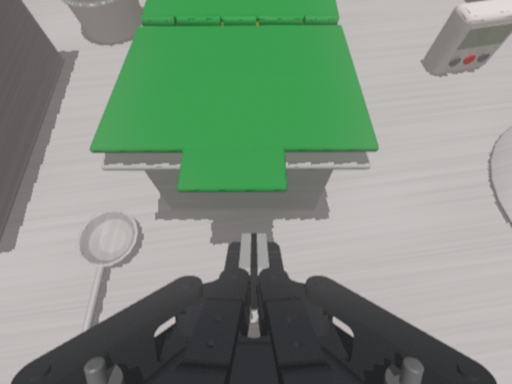

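Both views show the closed fingertips just in front of and below the tab. In the wrist view the tip is at (255,240) and the tab at (180–287,150–188). I'll centre the tip and slide it under.

```bash
cat >> h.py <<'E'
def path(phi):
    f=np.radians(phi);out=np.array([-np.cos(f),np.sin(f)]);nu=np.array([-np.sin(f),-np.cos(f)])
    p=45 if phi<=95 else 45+(phi-95)*35/85
    pr=np.radians(p);d=np.array([np.cos(pr),-np.sin(pr)]);up=np.array([np.sin(pr),np.cos(pr)])
    Hh=np.array([0,.104])
    if phi<=45: U=Hh+.157*out+.004*nu+.015*d
    else: U=Hh+max(.125,.142-(phi-45)*.0006)*out+.004*nu
    k=.011 if phi<120 else .011*(1-(phi-120)/60)
    c=U-k*up
    return (round(c[0],4),0.,round(c[1],4),round(p,1))
E
python3 - <<'E'
from cell import bot
from h import *
s=bot.sense();where(s);rows(s,[(-.149,0,.083,45),path(5),path(10),path(15),path(20)])
E
```

```text
t 2.075 tip XYZ [-0.1751 -0.0095  0.0856] pitch 46.0 yaw err 0.002 F [0.2 0.4 0.7] q [-0.8  -0.1   2.46  1.31  0.46 -0.22] w -0.0001
(-0.149, 0, 0.083, 45) [-1.00e-03  1.70e-02 -7.00e-03  1.56e+00 -9.70e-01  2.00e+00]
(np.float64(-0.1539), 0.0, np.float64(0.0953), 45) [-1.00e-03  1.70e-02 -7.00e-03  2.07e+00 -9.70e-01  7.80e-01]
(np.float64(-0.1525), 0.0, np.float64(0.1089), 45) [-1.00e-03  1.70e-02 -7.00e-03  3.11e+00 -9.80e-01 -1.00e-01]
(np.float64(-0.1499), 0.0, np.float64(0.1224), 45) [-1.00e-03  1.70e-02 -7.00e-03  4.24e+00 -9.90e-01 -8.90e-01]
(np.float64(-0.1461), 0.0, np.float64(0.1356), 45) [-1.00e-03  1.70e-02 -7.00e-03  5.43e+00 -1.00e+00 -1.58e+00]
```

Request:
send_rows(targets=[0,0,0,0.6,-1,1.0,0,0,0.01,0,1.3,-1,2.0,0,0,0.01,0,2.1,-1,1.3,0,0,0.01,0,3.1,-1,0.3,0,0,0.01,0,4.2,-1,-0.5,0])

```text
t: 2.7
eef_pos: [0.4245, -0.1271, 0.1727]
tool_rot: [0.923, -0.064, 0.38, 0.024]
ft_force: [0.0, 0.3, -0.9]
grip_width: -0.0001
gripper_force: 0.7
```

Run:
```python
from cell import bot
from h import *
s=bot.sense();where(s)
b=bot.capture("wrist");cv2.imwrite("pics/w2.png",b["img"][:,:,::-1])
rows(s,[path(x) for x in (20,25,30,37,44)])
```

```text
t 2.7 tip XYZ [-0.1475  0.001   0.1209] pitch 45.3 yaw err 0.002 F [ 0.   0.3 -0.9] q [-0.71 -0.15  2.4   1.13  0.44  0.06] w -0.0001
(np.float64(-0.1461), 0.0, np.float64(0.1356), 45) [-1.00e-03  5.00e-03 -4.00e-03  1.11e+00  9.00e-02 -9.50e-01]
(np.float64(-0.1412), 0.0, np.float64(0.1483), 45) [-1.00e-03  5.00e-03 -4.00e-03  2.35e+00  8.00e-02 -1.50e+00]
(np.float64(-0.1351), 0.0, np.float64(0.1607), 45) [-1.00e-03  5.00e-03 -4.00e-03  3.66e+00  7.00e-02 -1.95e+00]
(np.float64(-0.125), 0.0, np.float64(0.1769), 45) [-1.00e-03  5.00e-03 -4.00e-03  5.51e+00  7.00e-02 -2.39e+00]
(np.float64(-0.1129), 0.0, np.float64(0.1918), 45) [-1.00e-03  5.00e-03 -4.00e-03  7.42e+00  6.00e-02 -2.60e+00]
```

View pics/w2.png

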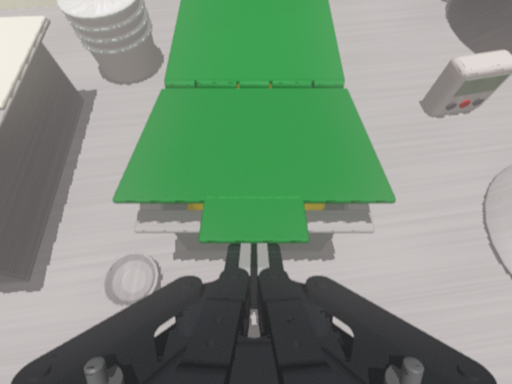

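The tab, now at (200–308,197–242), lies over the fingertips. The flap is lifting and lemons show beneath it, so I'll keep following the arc.

Request:
send_rows(targets=[0,0,0,1.1,0,-0.6,0,0,0,0,2.3,0,-1.1,0,0,0,0,3.7,0,-1.6,0,0,0,0,5.5,0,-2.1,0,0,0,0,7.4,0,-2.4,0])

```text
t: 3.38
eef_pos: [0.4599, -0.1317, 0.2415]
tool_rot: [0.923, -0.064, 0.38, 0.024]
ft_force: [-0.4, 0.5, -2.2]
grip_width: -0.0004
gripper_force: 0.8
```

Run:
```python
from cell import bot
from h import *
s=bot.sense();where(s)
rows(s,[path(x) for x in (50,57,64,71,78)])
```

```text
t 3.375 tip XYZ [-0.1119  0.0013  0.1896] pitch 45.3 yaw err 0.004 F [-0.4  0.5 -2.2] q [-0.64 -0.23  2.27  0.77  0.51  0.5 ] w -0.0004
(np.float64(-0.1002), 0.0, np.float64(0.2001), 45) [-0.003  0.005 -0.003  1.53   0.11   0.08 ]
(np.float64(-0.0846), 0.0, np.float64(0.2071), 45) [-3.00e-03  5.00e-03 -3.00e-03  3.13e+00  1.10e-01  6.80e-01]
(np.float64(-0.0686), 0.0, np.float64(0.2119), 45) [-3.00e-03  5.00e-03 -3.00e-03  4.61e+00  1.00e-01  1.46e+00]
(np.float64(-0.0527), 0.0, np.float64(0.2144), 45) [-3.00e-03  5.00e-03 -3.00e-03  5.91e+00  1.00e-01  2.40e+00]
(np.float64(-0.0377), 0.0, np.float64(0.2177), 45) [-3.00e-03  5.00e-03 -3.00e-03  7.21e+00  1.00e-01  3.22e+00]
```

Request:
send_rows(targets=[0,0,0,1.5,0.1,0.1,0,0,0,0,3.1,0.1,0.7,0,0,0,0,4.6,0.1,1.5,0,0,0,0,5.9,0.1,2.4,0,0,0,0,7.2,0.1,3.2,0])

```text
t: 4.0
eef_pos: [0.534, -0.1424, 0.2698]
tool_rot: [0.922, -0.063, 0.38, 0.024]
ft_force: [-1.4, -1.0, 0.5]
grip_width: -0.0001
gripper_force: 0.9
```

Run:
```python
from cell import bot
from h import *
s=bot.sense();where(s)
c=bot.capture("side");a=c["img"];cv2.imwrite("pics/s3.png",cv2.resize(a[60:300,150:450,::-1],None,fx=2.5,fy=2.5))
rows(s,[path(x) for x in (85,92,99,106,113)])
```

```text
t 4.0 tip XYZ [-0.0369  0.0009  0.218 ] pitch 45.2 yaw err 0.004 F [-1.4 -1.   0.5] q [-0.54 -0.09  2.09  0.64  0.49  0.69] w -0.0001
(np.float64(-0.0227), 0.0, np.float64(0.2204), 45) [-0.003  0.004 -0.002  1.15   0.06   0.83 ]
(np.float64(-0.0074), 0.0, np.float64(0.2213), 45) [-3.00e-03  4.00e-03 -2.00e-03  2.30e+00  6.00e-02  1.85e+00]
(np.float64(0.0076), 0.0, np.float64(0.2205), 46.6) [-3.00e-03 -2.40e-02 -2.00e-03  3.51e+00  7.00e-02  2.96e+00]
(np.float64(0.0222), 0.0, np.float64(0.2181), 49.5) [-3.00e-03 -7.50e-02 -2.00e-03  4.75e+00  7.00e-02  4.18e+00]
(np.float64(0.0364), 0.0, np.float64(0.2139), 52.4) [-3.00e-03 -1.25e-01 -2.00e-03  5.83e+00  7.00e-02  5.51e+00]
```

View pics/s3.png

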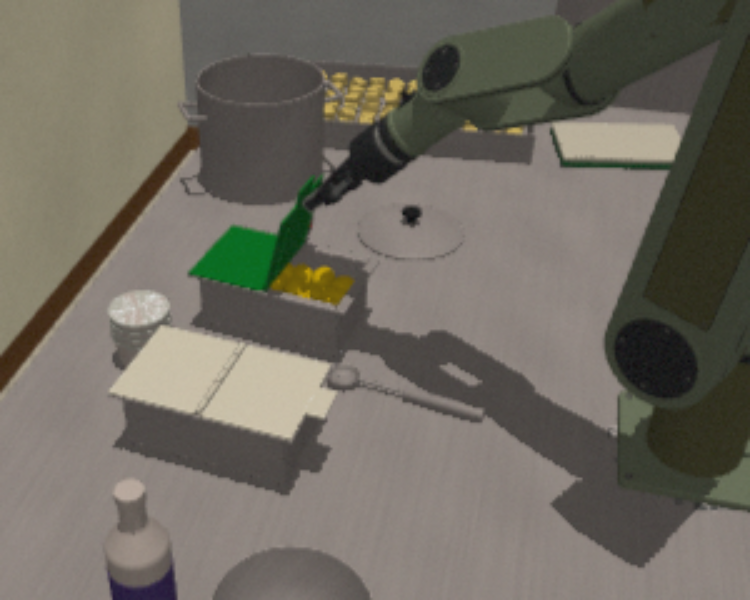

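The side view shows the flap nearly upright at (300,230) with the fingertip against its underside at (315,200). The pan hasn't moved.

Request:
send_rows(targets=[0,0,0,1.2,0.1,0.8,0,0,0,0,2.3,0.1,1.9,0,0,-0.02,0,3.5,0.1,3,0,0,-0.07,0,4.7,0.1,4.2,0,0,-0.12,0,5.8,0.1,5.5,0])

```text
t: 4.68
eef_pos: [0.6138, -0.1526, 0.2713]
tool_rot: [0.944, -0.063, 0.323, 0.02]
ft_force: [-1.7, 1.0, -0.3]
grip_width: 0.0004
gripper_force: 0.8
```

Run:
```python
from cell import bot
from h import *
s=bot.sense();where(s)
rows(s,[path(x) for x in (120,127,134,141,148)])
```

```text
t 4.675 tip XYZ [0.0368 0.0016 0.2136] pitch 52.2 yaw err 0.008 F [-1.7  1.  -0.3] q [-0.46  0.1   1.84  0.36  0.59  1.01] w 0.0004
(np.float64(0.05), 0.0, np.float64(0.208), 55.3) [-0.005 -0.054  0.     1.09   0.14   1.26 ]
(np.float64(0.0638), 0.0, np.float64(0.2011), 58.2) [-5.00e-03 -1.05e-01  1.00e-03  2.13e+00  1.40e-01  2.69e+00]
(np.float64(0.0766), 0.0, np.float64(0.1926), 61.1) [-5.00e-03 -1.55e-01  1.00e-03  2.99e+00  1.50e-01  4.19e+00]
(np.float64(0.0882), 0.0, np.float64(0.1826), 63.9) [-5.00e-03 -2.04e-01  1.00e-03  3.64e+00  1.60e-01  5.75e+00]
(np.float64(0.0985), 0.0, np.float64(0.1713), 66.8) [-5.00e-03 -2.55e-01  1.00e-03  4.12e+00  1.70e-01  7.36e+00]
```

Request:
send_rows(targets=[0,-0.05,0,1.1,0.1,1.3,0,0,-0.1,0,2.1,0.1,2.7,0,0,-0.15,0,3,0.1,4.2,0,0,-0.2,0,3.6,0.1,5.7,0,0,-0.25,0,4.1,0.1,7.3,0])

```text
t: 5.3
eef_pos: [0.6906, -0.1637, 0.2389]
tool_rot: [0.977, -0.065, 0.204, 0.012]
ft_force: [-1.0, 0.2, 1.5]
grip_width: -0.0002
gripper_force: 0.6
```

Run:
```python
from cell import bot
from h import *
s=bot.sense();where(s)
rows(s,[path(x) for x in (154,160,166,171,176,180)])
```

```text
t 5.3 tip XYZ [0.0988 0.0011 0.172 ] pitch 66.5 yaw err 0.011 F [-1.   0.2  1.5] q [-0.39  0.36  1.53  0.14  0.86  1.24] w -0.0002
(np.float64(0.1061), 0.0, np.float64(0.1607), 69.3) [-0.004 -0.049  0.002  0.58   0.08   1.34 ]
(np.float64(0.1126), 0.0, np.float64(0.1494), 71.8) [-4.00e-03 -9.30e-02  2.00e-03  1.05e+00  9.00e-02  2.65e+00]
(np.float64(0.1178), 0.0, np.float64(0.1374), 74.2) [-4.00e-03 -1.35e-01  2.00e-03  1.35e+00  9.00e-02  4.00e+00]
(np.float64(0.1212), 0.0, np.float64(0.1271), 76.3) [-4.00e-03 -1.72e-01  2.00e-03  1.51e+00  1.00e-01  5.12e+00]
(np.float64(0.1237), 0.0, np.float64(0.1166), 78.4) [-4.00e-03 -2.08e-01  2.00e-03  1.59e+00  1.00e-01  6.23e+00]
(np.float64(0.125), 0.0, np.float64(0.108), 80.0) [-4.00e-03 -2.36e-01  2.00e-03  1.56e+00  1.10e-01  7.12e+00]
```

Request:
send_rows(targets=[0,-0.05,0,0.6,0.1,1.3,0,0,-0.09,0,1,0.1,2.6,0,0,-0.13,0,1.3,0.1,3.8,0,0,-0.17,0,1.5,0.1,4.9,0,0,-0.19,0,1.5,0.1,5.6,0])

```text
t: 5.92
eef_pos: [0.7262, -0.1693, 0.1934]
tool_rot: [0.992, -0.066, 0.111, 0.006]
ft_force: [-0.2, -0.1, 0.6]
grip_width: 0.0
gripper_force: 0.6
```

Run:
```python
from cell import bot
from h import *
s=bot.sense();where(s)
rows(s,[path(x) for x in (176,178,180)]+[(.125,0,.106,80)])
```

```text
t 5.925 tip XYZ [0.1218 0.0003 0.1222] pitch 77.3 yaw err 0.019 F [-0.2 -0.1  0.6] q [-0.36  0.55  1.32  0.06  1.05  1.32] w 0.0
(np.float64(0.1237), 0.0, np.float64(0.1166), 78.4) [-0.004 -0.02   0.002  0.21   0.01   0.59 ]
(np.float64(0.1244), 0.0, np.float64(0.1123), 79.2) [-0.004 -0.034  0.003  0.28   0.01   1.03 ]
(np.float64(0.125), 0.0, np.float64(0.108), 80.0) [-0.004 -0.048  0.003  0.35   0.01   1.46 ]
(0.125, 0, 0.106, 80) [-0.004 -0.048  0.003  0.3    0.01   1.66 ]
```

Request:
send_rows(targets=[0,-0.01,0,0.1,0,0.3,0,0,-0.02,0,0.2,0,0.6,0,0,-0.03,0,0.25,0,0.8,0,0,-0.04,0,0.3,0,1.0,0,0,-0.04,0,0.3,0,1.1,0])

```text
t: 6.55
eef_pos: [0.7304, -0.1702, 0.1841]
tool_rot: [0.994, -0.066, 0.091, 0.004]
ft_force: [-1.4, 0.4, 2.0]
grip_width: 0.0001
gripper_force: 0.6
```

Run:
```python
from cell import bot
from h import *
s=bot.sense();where(s)
c=bot.capture("top");P=pts(c,green(c))
P=P[(P[:,2]>.08)&(P[:,2]<.16)];a=(P-np.r_[H,0])@e;b=(P-np.r_[H,0])@n
for lo in np.arange(0,.16,.02):
    k=(a>=lo)&(a<lo+.02)&(abs(b)>.03)&(abs(b)<.05);k2=(a>=lo)&(a<lo+.02)&(abs(b)<.027);print(round(lo,2),k.sum(),k.any() and np.median(P[k,2]).round(4),k2.any() and np.median(P[k2,2]).round(4))
```

```text
t 6.55 tip XYZ [0.1231 0.     0.1123] pitch 79.6 yaw err 0.023 F [-1.4  0.4  2. ] q [-0.36  0.59  1.29  0.05  1.09  1.33] w 0.0001
0.0 11 0.1076 False
0.02 53 0.1075 0.1077
0.04 52 0.1088 0.108
0.06 55 0.1088 0.1084
0.08 56 0.109 0.1093
0.1 17 0.1096 False
0.12 0 False False
0.14 0 False False
```

The flap is about 1° short of flat, so I'll ease it down the last 3 mm.

Request:
send_rows(targets=[0,0,0,0,0,0.07,0,0,0,0,0,0,0.14,0,0,0,0,0,0,0.21,0,0,0,0,0,0,0.28,0,0,0,0,0,0,0.28,0])

```text
t: 7.22
eef_pos: [0.7308, -0.1703, 0.1811]
tool_rot: [0.994, -0.066, 0.091, 0.004]
ft_force: [-0.8, -0.6, 0.1]
grip_width: -0.0002
gripper_force: 0.3
```

Request:
send_rows(targets=[0,0,0,0,0,0.04,0,0,0,0,0,0,0.08,0,0,0,0,0,0,0.12,0,0,0,0,0,0,0.16,0,0,0,0,0,0,0.16,0])

```text
t: 7.85
eef_pos: [0.731, -0.1703, 0.1806]
tool_rot: [0.994, -0.066, 0.091, 0.004]
ft_force: [-4.5, 0.3, 6.6]
grip_width: -0.0004
gripper_force: 3.0
```

```bash
python3 go.py "[]"
```

```text
t 7.85 tip XYZ [ 0.1237 -0.      0.1088] pitch 79.6 yaw err 0.022 F [-4.5  0.3  6.6] q [-0.36  0.59  1.29  0.05  1.09  1.33] w -0.0004
```

The force rose to 6.6 N and the tip stopped moving, so the flap is at its end stop. I'll back off upwards.

Request:
send_rows(targets=[0,0,0,0,0,-1,0,0,0,0,0,0,-4,0,0,0,0,0,0,-8,0,0,0,0,-3,0,-12,0,0,0,0,-6,0,-15,0])

```text
t: 8.48
eef_pos: [0.6455, -0.1594, 0.3187]
tool_rot: [0.993, -0.066, 0.093, 0.005]
ft_force: [-0.0, -1.1, 0.2]
grip_width: 0.0003
gripper_force: 0.0
```

Request:
send_rows(targets=[0,0,0,-4,0,-2,0,0,0,0,-9,0,-3,0,0,0,0,-14,0,-3,0,0,0,0,-18,0,-3,0,0,0,0,-18,0,-3,0])

```text
t: 9.1
eef_pos: [0.4623, -0.1342, 0.3121]
tool_rot: [0.994, -0.067, 0.09, 0.004]
ft_force: [0.2, 0.3, -0.5]
grip_width: -0.0001
gripper_force: 0.0
```

Run:
```python
from cell import bot
from h import *
s=bot.sense();where(s)
c=bot.capture("top");P=pts(c,green(c))
P=P[(P[:,2]>.08)&(P[:,2]<.16)];a=(P-np.r_[H,0])@e;b=(P-np.r_[H,0])@n
for lo in np.arange(0,.16,.02):
    k=(a>=lo)&(a<lo+.02)&(abs(b)<.05);print(round(lo,2),k.sum(),k.any() and np.median(P[k,2]).round(4))
d=bot.capture("side")
cv2.imwrite("pics/end.png",np.hstack([cv2.resize(x["img"][:,:,::-1],(400,300)) for x in (c,d)]))
```

```text
t 9.1 tip XYZ [-0.1475 -0.0006  0.2402] pitch 79.7 yaw err 0.026 F [ 0.2  0.3 -0.5] q [-0.5  -0.1   1.85  0.07  1.22  1.19] w -0.0001
0.0 252 0.1064
0.02 259 0.1067
0.04 256 0.1067
0.06 251 0.1071
0.08 254 0.1067
0.1 255 0.1069
0.12 184 0.1069
0.14 104 0.1067
```

View pics/end.png

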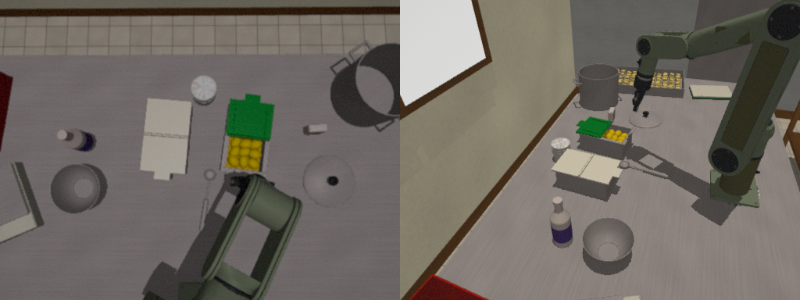

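The flap lies flat and level on the back half of the lid, around (250,115) in the top view. The lemons are exposed, everything else stands where it was, and the arm is clear.

```bash
python3 -c "
from cell import bot
print(bot.finish_job())"
```

```text
the job is handed in; nothing more can be done
None
```

The green pan is open: its front flap lies flat on the back half of the lid, the white pan is still closed, nothing else appears to have moved, and the job was handed in at about 9 s.

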